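Lean the marble-run ramp and roll the ball

ROBOT

A 6-joint arm with a two-finger parallel gripper is mounted at the origin on the work surface. World frame = base frame: x ahead of the robot, y to its left, z up, the work surface at z = 0. Lengths are in mm, angles in rad, forces in N, time in s.
With the tool pointing down it reaches from about 275 to 1000 mm from the base axis. Payload 8.4 kg.
Tool frame: the origin (TCP) lies at the very end of the fingers, on their centre line; the grasp point (between the pads) lies 19 mm behind it; z points along the fingers, x is the direction in which the jaws open and shut, and the axes are right-handed (so a half turn about z gives the same grasp; the last joint's range is limited). The gripper opens to 85 mm and grips with 20 to 120 N. Pads are 22 mm wide; open, the fingers measure 114 mm over their backs; the gripper's body (76 mm by 85 mm) begins 54 mm behind the grasp point. The pads swing forward as they close: fully open they stand 13 mm farther back than shut.
Start: joints at [-1.321, 0.353, 1.633, -0, 1.155, -0.002], TCP at [155.716, -605.294, 231.281] pointing down, gripper open.
Joint ranges: [-2.63, 2.63], [-0.92, 2.1], [0.06, 2.66], [-1.3, 4.44], [0, 2.69], [-3.02, 3.02]. Speed limits (rad/s): [2.22, 2.22, 2.79, 3.14, 3.14, 3.14].

INTERFACE

Orientations are given as [roll, pitch, yaw] about the fixed x, y, z axes, in that order (R = Rz(yaw) Ry(pitch) Rx(roll)).
In Python, from rig import r gives the robot as it stands. The module is installed in compiled form; this text tells all that it offers.
- The arm moves only by the tool apply_moves, never from a script. Its argument "targets" is a list that holds one entry, the list of rows, each a list of 7 numbers: the gripper's target within -1 to 1 (fully open at 1, half-way at 0, shut at -1), then the shift along the tool's x, y, z in cm, then the turn, a rotation vector about the tool's x, y, z in degrees. A call has 1 to 8 rows; each row is the pose to reach, as a shift and turn from the pose measured when the call began, along the tool's axes at that moment; what a row does not reach only later rows make up. A row lasts 1/10 s, in which the tool goes at most 50 mm and 8.59 degrees, less where a joint would pass 70% of its speed; a pose out of reach is approached as far as the arm can. A call with a gripper value outside its range is refused whole. The fingers move at their own pace and stop on an object; "newtons" is the grip in N (left out, the last holds). Time passes only in rows, so rows that repeat a pose let the fingers close. It gives the time, the measured TCP pose, the force and the opening at its end, in the units of the state.
- r.sense(): the state, without advancing time (a new reading comes with each control period).
- r.grab_frame(name): name is "scene" or "side" or "wrist"; returns a dict with "pixels" (400x640x3 uint8, red, green, blue), "fov_y" (degrees; the focal length in pixels is half the picture's height over the tangent of half this angle, whatever the lens; pixels are square), "cx", "cy" (the principal point, pixels), "R" (3x3) and "t" (3): a world point X has camera coordinates R X + t; the wrist camera has in their place "mount" (4x4, takes a point from camera to tool coordinates, whose origin is the TCP and whose axes are the tool frame's). Camera axes: x right, y down, z forward; pixel columns grow to the right and rows downward; lengths in mm; the calibration is good to about 2 mm. A picture is of the moment at which its call begins: read the wrist's pose just before it. There is no depth.
- r.sign_off(): hands the job in, once; it reports no verdict.
The state is a dict: "clock": time; "qpos": joint angles; "qvel": joint speeds; "joint_efforts": joint torques, N m; "eef_pos": TCP position; "tcp_rot": TCP orientation; "contact_force": force on the tool from outside, world axes, zero at the start; "wrist_torque": the same for the moment, N m; "opening": opening from 0.0 (shut) to 1.0 (fully open).
Only numpy, scipy, OpenCV 4.12 (cv2) and the standard library are available. Lean on these libraries where they do the work, as an engineer would, in place of code of your own. Each camera call takes 0.05 s, during which the arm holds its last target. There are 200 camera calls.

TASK

Build the marble-run ramp: lean the grooved beech board, groove up and stop-block end high, on the top edge of the steel lunchbox, with its open end standing on the table in the mouth of the three-sided wooden pen and pointing straight into it, and let go. Then set the wooden ball in the groove in the upper half of the board and let it roll down by itself into the pen, where it must come to rest with the ramp still leaning. Leave the orange jar, the green bucket and the toy car where they are.

Things in the scene. Friction and masses are not known exactly. Their poses are not given: they have to be found in the camera images.
- ramp: Loose beech board, 260 x 60 x 16 mm, 0.19 kg, lying flat, groove up. Origin: centre of its underside; x along it to the stop-block end, y across, z out of the grooved face. Groove 26 mm wide, 8 deep along the middle, open at -x; at +x a block 12 mm long, 14 tall across the upper face. The ball rides on the groove's edges, its centre 31 mm from the underside
- ramp_foot (a point): middle of the underside edge at the board's open end (x = -130 mm in the board's frame)
- ramp_top (a point): middle of the underside edge at the board's stop-block end (x = +130 mm)
- lunchbox: Fixed two-tier stainless steel lunchbox with snap clamps on its short sides (x = +-90 mm), 170 (x) x 110 (y) x 100 mm high. Origin: centre of its underside, z up. The long top edge that faces the pen is at y = -55 mm, z = 100 mm
- pen: Fixed three-sided plywood pen, no floor: walls 8 mm thick, 45 mm high, inside 86 mm wide (x), 120 mm long (y). Origin: centre of the inside at table height; axes parallel to the lunchbox's; +y points out of the open mouth to the lunchbox, whose face is 140 to 190 mm from the mouth
- pen_mouth (a point): middle of the pen's open mouth at table height (y = +60 mm in the pen's frame)
- ball: Loose wooden ball, 40 mm diameter, 25 g, resting on a small fixed wooden ring (36 mm across, 8 mm high), its centre 24 mm above the table. The frame turns with the ball; use ball_center
- ball_center (a point): centre of the ball
- stand: the fixed wooden ring under the ball, 36 mm outside, 24 mm inside diameter, 8 mm high; origin: centre of its underside
- jar: bystander: orange plastic twist-cap jar of dominoes, 90 mm diameter, 120 mm high; origin: centre of its underside
- bucket: bystander: open green silicone bucket, 144 mm across the rim, 120 mm high, with an upright hoop handle to 179 mm; origin: centre of its underside
- car: bystander: wooden toy car, 110 mm long (x), 68 wide (y), 55 mm high; origin: centre of its underside
Things that resemble listed ones, but are neither listed nor needed, are in the scene too. Several things have the shape of the pen; the one meant has the colours described above.

How it is judged (in metres and radians):
On the way, in this order (a step that is already met when the one before it is completed fails the run):
1. the board leans on the lunchbox, groove up, open end on the table in the pen's mouth, and is released (angle between ramp's own z axis and vertical between 0.37 and 0.77 rad and height (world z) of ramp_top above 0.09 m and height (world z) of ramp_foot below 0.01 m and x of ramp_foot in the frame of pen between -0.02 and 0.02 m and y of ramp_foot in the frame of pen between 0.015 and 0.085 m and angle between the y axis of ramp and the x axis of pen, either way round below 0.25 rad and contact force between ramp and lunchbox above 0.05 N and contact force between the fingers and ramp below 0.05 N), for 0.3 s.
2. the ball sits in the groove in the upper half of the board (y of ball_center in the frame of ramp between -0.012 and 0.012 m and z of ball_center in the frame of ramp between 0.024 and 0.038 m and x of ball_center in the frame of ramp between 0.01 and 0.12 m), for 0.04 s.
3. the ball rolls by itself down the lower half of the groove (y of ball_center in the frame of ramp between -0.012 and 0.012 m and z of ball_center in the frame of ramp between 0.024 and 0.038 m and x of ball_center in the frame of ramp between -0.13 and 0.12 m and x of ball_center in the frame of ramp below -0.02 m and contact force between the fingers and ball below 0.05 N).
At the end, for the whole second after the job is handed in: Board groove up, 21-44 deg from level, touching the lunchbox, top end over 90 mm high, open end down (under 10 mm), within 20 mm of the pen's centre line, 25 mm outside to 45 mm inside its mouth, within 14 deg of its direction; ball at rest on the table in the pen (angle between ramp's own z axis and vertical between 0.37 and 0.77 rad and height (world z) of ramp_top above 0.09 m and height (world z) of ramp_foot below 0.01 m and x of ramp_foot in the frame of pen between -0.02 and 0.02 m and y of ramp_foot in the frame of pen between 0.015 and 0.085 m and angle between the y axis of ramp and the x axis of pen, either way round below 0.25 rad and contact force between ramp and lunchbox above 0.05 N and x of ball_center in the frame of pen between -0.043 and 0.043 m and y of ball_center in the frame of pen between -0.06 and 0.065 m and height (world z) of ball_center below 0.03 m and linear speed of ball below 0.03 m/s and linear speed of ramp below 0.02 m/s).
It fails at once if the jar, the bucket or the car is moved by more than 30 mm (distance of any of jar, bucket, car from where it was at the start of the episode above 0.03 m).
It also fails if it takes over 61 s, if anything falls off the work surface, if the arm or the gripper's body presses on something with over 40 N, if the wrist force passes 120 N, or if a joint passes its speed limit or range.

## Working session

There is one attempt and no reset: what is moved stays moved. The work goes in short steps, Python scripts to look and compute and a tool call to move; the robot and the scene stay as the last step left them, time stands still between calls to the robot, and variables do not carry over. Pictures are saved under pics/ and viewed, about 8 in all and at most 12, crops included, and the job is handed in when it is done.

Besides the shell and the picture viewer there is one more tool, called after "Emit:" as name(argument=value, ...), one argument or row to a line, values as JSON. apply_moves: Moves the arm, as the interface text tells. Its arguments: {"type":"object","properties":{"targets":{"type":"array"},"newtons":{"type":"number"}},"required":["targets"]}

```bash
mkdir -p pics
cat > h.py <<'E'
import numpy as np, cv2
from rig import r
from scipy.spatial.transform import Rotation as Ro
def K(f):
    F=200/np.tan(np.radians(f["fov_y"])/2); return F,f["cx"],f["cy"]
def tcp(s): return Ro.from_euler('xyz',s["tcp_rot"]).as_matrix(), np.array(s["eef_pos"])
def grab(n):
    s=r.sense(); f=r.grab_frame(n); f=dict(f)
    if n=="wrist":
        R,p=tcp(s); M=np.array(f["mount"]); Rc=R@M[:3,:3]; c=R@M[:3,3]+p
        f["R"]=Rc.T; f["t"]=-Rc.T@c
    f["R"]=np.array(f["R"]);f["t"]=np.array(f["t"]).ravel()
    return f
def save(f,n): cv2.imwrite(f"pics/{n}.png",cv2.cvtColor(np.ascontiguousarray(f["pixels"]),cv2.COLOR_RGB2BGR))
def pix(f,X):
    F,cx,cy=K(f); c=f["R"]@np.array(X,float)+f["t"]; return np.array([cx+F*c[0]/c[2],cy+F*c[1]/c[2]])
def onz(f,uv,z):
    F,cx,cy=K(f); d=f["R"].T@np.array([(uv[0]-cx)/F,(uv[1]-cy)/F,1]); o=-f["R"].T@f["t"]
    return o+d*(z-o[2])/d[2]
def mv(T,Rt):
    "shift cm and rotvec deg in tool axes from present pose to T,Rt"
    R,p=tcp(r.sense()); return np.round(R.T@(np.array(T)-p)/10,2), np.round(np.degrees(Ro.from_matrix(R.T@Rt).as_rotvec()),1)
import pickle
def dump(f,n): pickle.dump(f,open(n+".pkl","wb"))
def load(n): return pickle.load(open(n+".pkl","rb"))
E
python3 - <<'E'
from h import *
for n in ["scene","side","wrist"]:
    f=grab(n); save(f,n+"0"); dump(f,n+"0"); print(n,f["fov_y"],f["cx"],f["cy"],(-f["R"].T@f["t"]).round(), f["R"][2].round(2))
print(r.sense())
E
```

```text
scene 53.20471100331872 322.61518947741064 199.25857351268576 [1330. -325.  910.] [-0.63  0.25 -0.73]
side 52.47944843170496 320.21100292758683 196.90489800608427 [ 295. -858.  682.] [ 0.24  0.78 -0.58]
wrist 61.58464154378567 315.72904141616414 199.33400311930853 [ 225. -587.  372.] [-0.28 -0.07 -0.96]
{'clock': 0.15, 'qpos': array([-1.32139091e+00,  3.53505384e-01,  1.63395154e+00,  2.83788749e-05,
        1.15519125e+00, -2.39813844e-03]), 'qvel': array([ 0.00164441, -0.0009298 , -0.00284862, -0.00042741, -0.00074607,
        0.00029088]), 'joint_efforts': array([-3.30537268e-04, -6.05636930e+01, -3.42339170e+01,  1.50715536e-06,
        6.18650243e-03, -4.23213942e-05]), 'eef_pos': array([ 155.64146309, -604.94364437,  230.72897506]), 'tcp_rot': array([-3.14156417e+00,  1.05545069e-03, -1.31900423e+00]), 'contact_force': array([-0.40313855,  0.34354903,  0.26208895]), 'wrist_torque': array([ 0.01930403, -0.0101029 ,  0.02175315]), 'opening': 1.0004483271420812}
```

View pics/scene0.png

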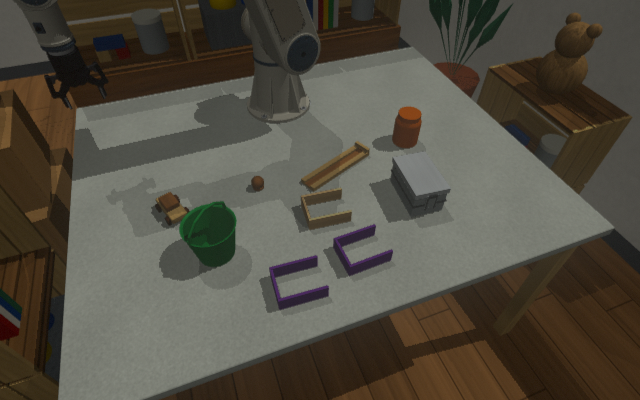

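View pics/side0.png

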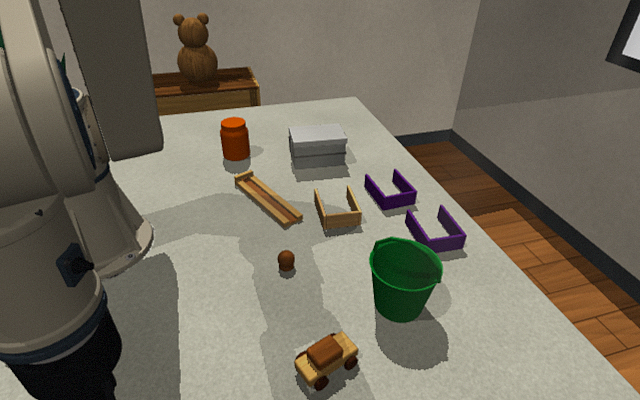

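The scene shows the board at (335,168) with its block at about (365,150), the plywood pen at (325,208), the lunchbox at (418,183) and the ball at (258,183). The purple pens are decoys. Next come rough positions, then a closer look with the wrist camera.

Run:
```python
from h import *
a=load("scene0"); b=load("side0")
for n,f,uv,z in [("board foot",a,(306,185),12),("board top",a,(366,148),16),("bf",b,(292,220),12),("bt",b,(240,178),20),("ball",a,(258,183),24),("ball",b,(286,260),24),
 ("pen",a,(325,212),0),("mouthL",a,(341,190),45),("mouthR",a,(351,216),45),("penback",a,(302,198),45),("penback2",a,(307,221),45),
 ("mL",b,(316,188),45),("mR",b,(350,185),45),("bL",b,(320,216),45),("bR",b,(360,209),45),
 ("lb1",a,(393,157),100),("lb2",a,(430,151),100),("lb3",a,(448,187),100),("lb4",a,(411,192),100),("jar",a,(407,140),0),("bucket",a,(213,255),0),("car",a,(172,215),0)]:
    print(n,onz(f,uv,z).round())
# zoomed composite
A=cv2.resize(a["pixels"][135:240,290:460],None,fx=4.2,fy=4.2,interpolation=cv2.INTER_CUBIC)
cv2.imwrite("pics/za.png",cv2.cvtColor(A,cv2.COLOR_RGB2BGR))
```

```text
board foot [478. -50.  12.]
board top [384. 203.  16.]
bf [474. -46.  12.]
bt [369. 178.  20.]
ball [ 429. -192.   24.]
ball [ 424. -198.   24.]
pen [596. -31.   0.]
mouthL [567.  32.  45.]
mouthR [672.  19.  45.]
penback [557. -89.  45.]
penback2 [ 645. -105.   45.]
mL [562.  34.  45.]
mR [659.  23.  45.]
bL [537. -89.  45.]
bR [645. -88.  45.]
lb1 [541. 213. 100.]
lb2 [556. 335. 100.]
lb3 [711. 300. 100.]
lb4 [692. 191. 100.]
jar [378. 371.   0.]
bucket [ 634. -375.    0.]
car [ 447. -463.    0.]
```

```bash
cat >> h.py <<'E'
def down(yaw): return Ro.from_euler('xyz',[np.pi,0,np.radians(yaw)]).as_matrix()
E
python3 -c "
from h import *
print(mv((500,60,350),down(22)))"
```

```text
(array([-55.83, -49.92, -11.87]), array([ -0.1,   0. , -97.6]))
```

View pics/za.png

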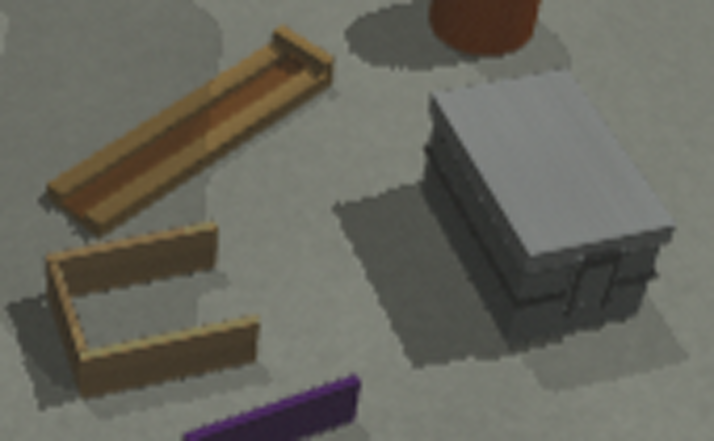

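The crop shows the board with its open end at lower left and the block at upper right. The pen mouth faces the lunchbox.

Emit:
apply_moves(
  targets=[
    [[1,-55.8,-49.9,-11.9,0,0,-97.6],[1,-55.8,-49.9,-11.9,0,0,-97.6],[1,-55.8,-49.9,-11.9,0,0,-97.6],[1,-55.8,-49.9,-11.9,0,0,-97.6],[1,-55.8,-49.9,-11.9,0,0,-97.6],[1,-55.8,-49.9,-11.9,0,0,-97.6],[1,-55.8,-49.9,-11.9,0,0,-97.6],[1,-55.8,-49.9,-11.9,0,0,-97.6]],
  ],
)

```text
clock: 0.95
eef_pos: [337.6, -252.6, 294.4]
tcp_rot: [-3.141, -0.0, -0.113]
contact_force: [0.3, 0.5, -0.0]
opening: 1.003
```

```bash
python3 -c "
from h import *
print(mv((500,60,350),down(22)),r.sense()['qpos'])"
```

```text
(array([ 12.6 , -32.9 ,  -5.53]), array([ -0. ,  -0. , -28.5])) [-6.46467583e-01 -3.96594226e-02  1.96063242e+00  7.82920777e-04
  1.22077114e+00 -5.33438501e-01]
```

Emit:
apply_moves(
  targets=[
    [[1,12.6,-32.9,-5.5,0,0,-28.5],[1,12.6,-32.9,-5.5,0,0,-28.5],[1,12.6,-32.9,-5.5,0,0,-28.5],[1,12.6,-32.9,-5.5,0,0,-28.5],[1,12.6,-32.9,-5.5,0,0,-28.5],[1,12.6,-32.9,-5.5,0,0,-28.5],[1,12.6,-32.9,-5.5,0,0,-28.5],[1,12.6,-32.9,-5.5,0,0,-28.5]],
  ],
)

```text
clock: 1.75
eef_pos: [501.9, 64.2, 350.2]
tcp_rot: [-3.14, -0.003, 0.388]
contact_force: [0.0, -0.1, 0.1]
opening: 1.0
```

Run:
```python
from h import *
f=grab("wrist"); save(f,"w1"); dump(f,"w1"); s=r.sense(); print(s["eef_pos"],s["tcp_rot"])
```

```text
[501.35016585  63.17236176 349.85892882] [-3.14051194e+00 -1.46143224e-03  3.87647387e-01]
```

View pics/w1.png

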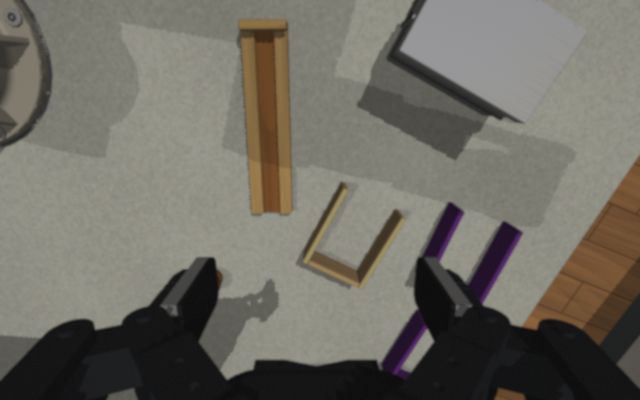

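The wrist view shows the board from foot (271,213) to block (263,27), the pen mouth between tips (345,184) and (401,212), and the lunchbox's near top edge from (392,55) to (522,122). I'll refine these.

Run:
```python
from h import *
f=load("w1"); im=f["pixels"]; hsv=cv2.cvtColor(im,cv2.COLOR_RGB2HSV)
m=((hsv[...,0]>5)&(hsv[...,0]<28)&(hsv[...,1]>90)).astype(np.uint8)
n,l,st,c=cv2.connectedComponentsWithStats(m)
for i in range(1,n):
    if st[i,4]>500 and st[i,0]<450:
        cn=cv2.findContours((l==i).astype(np.uint8),0,1)[0][0]
        print(st[i],cv2.approxPolyDP(cn,3,True).reshape(-1,2).tolist())
# board: width per row over flat part, edges at z=16
row=[(v,np.where(m[v,225:305])[0]) for v in range(50,205)]
L=np.array([[225+x.min(),v] for v,x in row if len(x)]); Rr=np.array([[225+x.max(),v] for v,x in row if len(x)])
for e in (L,Rr):
    p=np.polyfit(e[:,1],e[:,0],1); a=onz(f,(np.polyval(p,50),50),16);b=onz(f,(np.polyval(p,210),210),16); print(a.round(1),b.round(1),np.degrees(np.arctan2(*(a-b)[[1,0]])))
print("foot",onz(f,(271.5,213.5),16), "block",onz(f,(262.5,20),30))
for uv in [(345,184),(401,211)]: print("tip",onz(f,uv,45))
A=cv2.resize(im[0:300,290:600],None,fx=2,fy=2,interpolation=cv2.INTER_CUBIC); cv2.imwrite("pics/w1z.png",cv2.cvtColor(A,cv2.COLOR_RGB2BGR))
```

```text
[ 239   20   53  194 8376] [[239, 20], [252, 212], [290, 212], [286, 23]]
[ 304  183  100  104 2123] [[342, 183], [305, 250], [304, 260], [307, 256], [310, 265], [360, 286], [403, 219], [394, 212], [358, 271], [316, 253], [312, 247], [346, 190]]
[361.3 151.8  16. ] [445.6 -51.7  16. ] 112.5239684963057
[415.4 173.9  16. ] [499.7 -29.7  16. ] 112.48224177449782
foot [474.42725467 -45.95173458  16.        ] block [377.26929667 193.3529461   30.        ]
tip [553.03966705  43.15988355  45.        ]
tip [641.70288657  37.01155645  45.        ]
```

View pics/w1z.png

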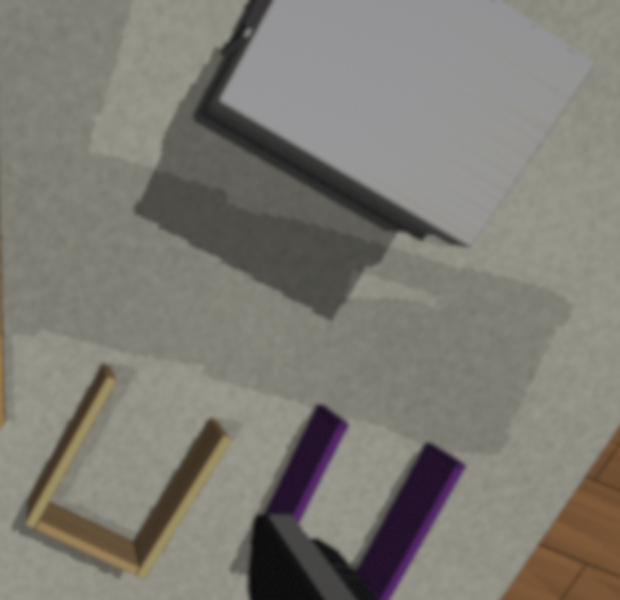

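Run:
```python
from h import *
f=load("w1"); print("cam",(-f["R"].T@f["t"]).round())
P=lambda u,v,z: onz(f,(290+u/2,v/2),z)
tl,tr,bl,br=[P(*q,45) for q in [(109,379),(223,435),(35,520),(140,568)]]
a,b,c=[P(*q,100) for q in [(220,100),(470,245),(592,63)]]
n=np.linalg.norm; ang=lambda v:np.degrees(np.arctan2(v[1],v[0]))
print(tl,tr,bl,br,"w",n(tr-tl),n(br-bl),"l",n(tl-bl),n(tr-br)); print("yaw",ang(tr-tl),ang(br-bl),ang(tl-bl)-90,ang(tr-br)-90)
print(a,b,c,n(b-a),n(c-b),"yaw",ang(b-a),ang(c-b)-90)
for nm in ["scene0","side0"]:
    g=load(nm); print(nm,[pix(g,x).round(1).tolist() for x in (tl,tr,bl,br,a,b,c)])
```

```text
cam [472. 132. 492.]
[555.53398252  35.73798089  45.        ] [646.68379814  28.55793992  45.        ] [548.11403547 -83.20142719  45.        ] [636.16995998 -90.50604282  45.        ] w 91.43217090786122 88.35837962994809 l 119.17062728850456 119.52728884585439
yaw -4.503994996625278 -4.742072515817191 -3.5697287596816665 -5.046363031541091
[538.37337534 212.58172891 100.        ] [704.6507738  198.03184107 100.        ] [713.3271617  303.54100594 100.        ] 166.91276905545766 105.86530866848989 yaw -5.000855069043938 -4.701054798553798
scene0 [[340.8, 187.2], [350.6, 208.9], [302.9, 195.5], [310.6, 217.3], [392.4, 156.6], [415.5, 194.5], [449.5, 187.2]]
side0 [[313.6, 188.0], [345.4, 184.6], [323.6, 213.9], [356.9, 210.1], [292.3, 142.0], [345.7, 137.7], [337.5, 123.1]]
```

```bash
cat >> h.py <<'E'
py=np.array([0.0837,0.9965,0]); px=np.array([0.9965,-0.0837,0]); Z=np.array([0,0,1.])
def tool_for(tilt,d=py):
    bx=np.cos(tilt)*d+np.sin(tilt)*Z; by=np.cross(Z,d); bz=np.cross(bx,by)
    return np.c_[-by,-bx,-bz],bx,bz
E
python3 -c "
from h import *
print(mv((425.1,73.9,60),down(22.5)),mv((425.1,73.9,2),down(22.5)))"
```

```text
(array([-6.7 , -3.84, 28.98]), array([-0.1, -0.1, -0.3])) (array([-6.7 , -3.84, 34.78]), array([-0.1, -0.1, -0.3]))
```

Emit:
apply_moves(
  targets=[
    [[1,-6.7,-3.8,10,0,0,-0.3],[1,-6.7,-3.8,20,0,0,-0.3],[1,-6.7,-3.8,29,0,0,-0.3],[1,-6.7,-3.8,29,0,0,-0.3],[1,-6.7,-3.8,29,0,0,-0.3],[1,-6.7,-3.8,29,0,0,-0.3],[1,-6.7,-3.8,29,0,0,-0.3],[1,-6.7,-3.8,29,0,0,-0.3]],
  ],
)

```text
clock: 2.6
eef_pos: [424.3, 72.7, 59.6]
tcp_rot: [-3.14, 0.002, 0.392]
contact_force: [0.3, 0.8, -0.2]
opening: 0.997
```

Run:
```python
from h import *
f=grab("wrist"); save(f,"w2"); s=r.sense(); print(s["eef_pos"],s["tcp_rot"],mv((425.1,73.9,2),down(22.5)))
im=f["pixels"]; hsv=cv2.cvtColor(im,cv2.COLOR_RGB2HSV)
m=((hsv[...,0]>5)&(hsv[...,0]<28)&(hsv[...,1]>90))
for v in (100,150,200):
    x=np.where(m[v])[0]; x=x[(x>150)&(x<450)]
    a,b=onz(f,(x.min(),v),16),onz(f,(x.max(),v),16); c=(a+b)/2; R,p=tcp(s)
    print(v,x.min(),x.max(),"width",np.linalg.norm(b-a).round(1),"centre rel tool",(R.T@(c-p)).round(1))
```

```text
[426.10426316  73.03484923  61.01972235] [-3.14079874e+00 -2.05738179e-03  3.92378590e-01] (array([-0.07, -0.11,  5.9 ]), array([-0. , -0.1, -0. ]))
100 265 377 width 59.3 centre rel tool [ -0.7 -73.3  45.1]
150 267 374 width 59.1 centre rel tool [ -0.9 -46.8  45.1]
200 269 371 width 58.9 centre rel tool [ -1. -18.  45.]
```

View pics/w2.png

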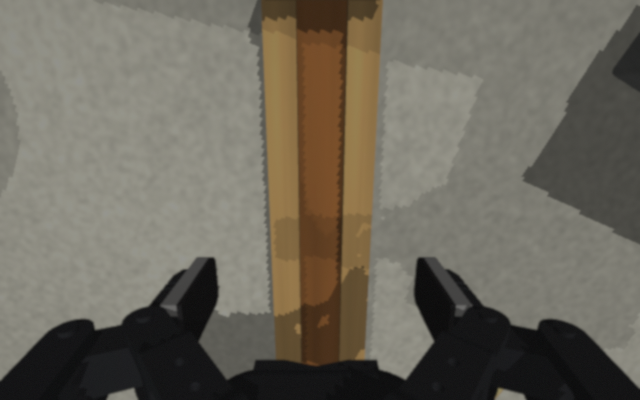

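The board is centred between the fingers, within 1 mm. Descend and grip.

Emit:
apply_moves(
  targets=[
    [[1,-0.1,-0.1,4,0,0,0],[1,-0.1,-0.1,5.6,0,0,0],[1,-0.1,-0.1,5.7,0,0,0],[0,-0.1,-0.1,5.7,0,0,0],[-0.2,-0.1,-0.1,5.7,0,0,0],[-0.2,-0.1,-0.1,5.7,0,0,0],[-0.2,-0.1,-0.1,5.7,0,0,0],[-0.2,-0.1,-0.1,5.7,0,0,0]],
  ],
  newtons=50,
)

```text
clock: 3.45
eef_pos: [426.8, 73.9, 6.3]
tcp_rot: [3.141, -0.006, 0.392]
contact_force: [-1.9, -0.6, 14.7]
opening: 0.68
```

Run:
```python
from h import *
R,bx,bz=tool_for(0.489)
print(mv((425,74,130),down(22.5)))
C=np.array([609.6,132.4,61]);print(R)
print("hi", mv(C+[0,0,80]+4*bz,R))
```

```text
(array([ -0.09,  -0.08, -12.37]), array([ 0. , -0.3, -0. ]))
[[ 0.9965     -0.07389061  0.03931752]
 [-0.0837     -0.87971323  0.46809922]
 [-0.         -0.46974332 -0.88281888]]
hi (array([ 19.12,   1.75, -13.71]), array([27.4,  6.3, 26.8]))
```

Emit:
apply_moves(
  targets=[
    [[-0.2,0,0,-3,0,0,0],[-0.2,0,0,-7,0,0,0],[-0.2,0,0,-12,0,0,0],[-0.2,0,0,-16,0,0,0],[-0.2,0,0,-16,0,0,0],[-0.2,0,0,-16,0,0,0]],
  ],
)

```text
clock: 4.05
eef_pos: [426.6, 73.6, 168.0]
tcp_rot: [3.14, -0.01, 0.393]
contact_force: [-0.3, -0.1, -2.5]
opening: 0.678
```

Run:
```python
from h import *
R,bx,bz=tool_for(0.489)
s=r.sense(); print(s["qpos"].round(2),s["contact_force"],s["opening"])
C=np.array([609.6,132.4,61])
print("hi", mv(C+[0,0,80]+6*bz,R))
```

```text
[ 0.17  0.13  2.1   0.    0.91 -0.23] [-0.34199505 -0.12385361 -2.47071777] 0.6775554291927007
hi (array([19.  ,  1.82,  2.35]), array([27.4,  6.1, 26.9]))
```

Emit:
apply_moves(
  targets=[
    [[-0.2,19,1.8,1.5,27.4,6.1,26.9],[-0.2,19,1.8,1.5,27.4,6.1,26.9],[-0.2,19,1.8,1.5,27.4,6.1,26.9],[-0.2,19,1.8,1.5,27.4,6.1,26.9],[-0.2,19,1.8,1.5,27.4,6.1,26.9],[-0.2,19,1.8,1.5,27.4,6.1,26.9],[-0.2,19,1.8,1.5,27.4,6.1,26.9],[-0.2,19,1.8,1.5,27.4,6.1,26.9]],
  ],
)

```text
clock: 4.85
eef_pos: [608.2, 130.0, 154.5]
tcp_rot: [-2.654, 0.001, -0.082]
contact_force: [0.5, -1.1, -1.5]
opening: 0.674
```

Run:
```python
from h import *
R,bx,bz=tool_for(0.489)
s=r.sense(); print(s["qpos"].round(2),s["contact_force"],s["opening"])
C=np.array([609.6,132.4,61])
for h in (80,20): print(h, mv(C+[0,0,h]+6*bz,R))
f=grab("side");g=grab("wrist"); save(f,"s3"); dump(f,"s3"); 
A=cv2.resize(f["pixels"][90:240,200:400],None,fx=2.6,fy=2.6,interpolation=cv2.INTER_CUBIC)
B=cv2.resize(g["pixels"],None,fx=.43,fy=.43); 
D=np.zeros((A.shape[0],A.shape[1]+B.shape[1],3),np.uint8); D[:,:A.shape[1]]=A; D[:B.shape[0],A.shape[1]:]=B
save({"pixels":D},"s3z")
```

```text
[-0.05  0.44  1.79  0.6   0.98 -0.33] [ 0.47982004 -1.09583075 -1.54092489] 0.6740762103108983
80 (array([0.12, 0.41, 0.71]), array([0.1, 0.1, 0. ]))
20 (array([0.12, 3.22, 6.01]), array([0.1, 0.1, 0. ]))
```

View pics/s3z.png

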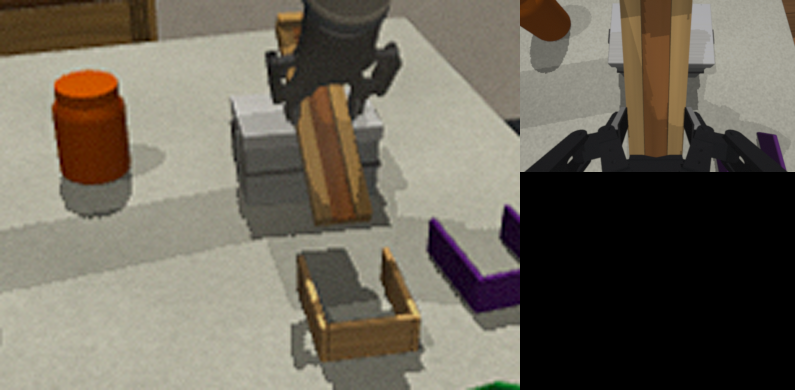

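The side view shows the board held and tilted, its foot edge at about (320,175)–(342,174), in line with the pen. Lower it to 20 mm above its final pose and check.

Emit:
apply_moves(
  targets=[
    [[-0.2,0.1,1.8,3.4,0,0,0],[-0.2,0.1,3.2,6,0,0,0],[-0.2,0.1,3.2,6,0,0,0],[-0.2,0.1,3.2,6,0,0,0],[-0.2,0.1,3.2,6,0,0,0]],
  ],
)

```text
clock: 5.45
eef_pos: [610.8, 130.3, 89.1]
tcp_rot: [-2.654, -0.003, -0.082]
contact_force: [0.9, -0.3, -1.3]
opening: 0.678
```

Run:
```python
from h import *
R,bx,bz=tool_for(0.489)
s=r.sense(); print(s["qpos"].round(2),s["contact_force"],s["opening"])
C=np.array([609.6,132.4,61])
for h in (20,2,-3): print(h, mv(C+[0,0,h]+6*bz,R))
Rt,p=tcp(s); BX=-Rt[:,1];BY=-Rt[:,0];BZ=-Rt[:,2]; c=p-6*BZ
f=grab("side");g=grab("scene")
W=lambda x,y,z:c+BX*x+BY*y+BZ*z
for q in (f,g): print([pix(q,W(*a)).round(1).tolist() for a in [(-130,-30,16),(-130,30,16),(-130,30,0),(130,-30,30),(130,30,30)]])
A=cv2.resize(f["pixels"][100:230,240:390],None,fx=2.6,fy=2.6,interpolation=cv2.INTER_CUBIC)
B=cv2.resize(g["pixels"][120:250,290:440],None,fx=2.6,fy=2.6,interpolation=cv2.INTER_CUBIC)
save({"pixels":np.hstack([A,B])},"s4z")
```

```text
[-0.05  0.53  1.82  0.65  0.88 -0.42] [ 0.88671135 -0.30768247 -1.32495653] 0.6778004167490976
20 (array([-0.14,  0.2 ,  0.2 ]), array([ 0.1, -0.1,  0.2]))
2 (array([-0.14,  1.05,  1.79]), array([ 0.1, -0.1,  0.2]))
-3 (array([-0.14,  1.28,  2.24]), array([ 0.1, -0.1,  0.2]))
[[342.3, 191.7], [321.2, 194.0], [320.6, 196.6], [326.0, 113.8], [306.5, 115.3]]
[[342.1, 208.7], [335.9, 194.4], [338.1, 197.1], [420.4, 160.2], [411.3, 146.9]]
```

View pics/s4z.png

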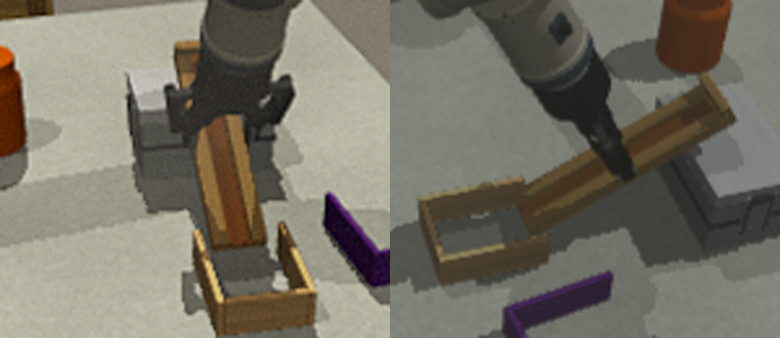

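Both views match the predicted board pose. They also suggest the pen lies about 4 mm further in +x, so I'll shift by that much and lower.

Emit:
apply_moves(
  targets=[
    [[-0.2,0.26,0.5,0.9,0,0,0.2],[-0.2,0.26,1,1.7,0,0,0.2],[-0.2,0.26,1.05,1.8,0,0,0.2],[-0.2,0.26,1.05,1.8,0,0,0.2],[-0.2,0.26,1.05,1.8,0,0,0.2]],
  ],
)

```text
clock: 6.05
eef_pos: [613.3, 129.1, 68.0]
tcp_rot: [-2.654, -0.001, -0.085]
contact_force: [0.0, 0.6, -2.2]
opening: 0.679
```

Run:
```python
from h import *
R,bx,bz=tool_for(0.489)
s=r.sense(); print(s["contact_force"],s["opening"])
C=np.array([609.6,132.4,61])+4*px
for h in (2,-3): print(h, mv(C+[0,0,h]+6*bz,R))
```

```text
[ 0.02477921  0.61231336 -2.20425343] 0.679233094041838
2 (array([ 0.  , -0.03, -0.01]), array([ 0.1, -0.1, -0.1]))
-3 (array([0.  , 0.21, 0.43]), array([ 0.1, -0.1, -0.1]))
```

No contact yet, so keep going down slowly.

Emit:
apply_moves(
  targets=[
    [[-0.2,0,0.1,0.2,0,0,0],[-0.2,0,0.15,0.3,0,0,0],[-0.2,0,0.2,0.4,0,0,0],[-0.2,0,0.2,0.4,0,0,0]],
  ],
)

```text
clock: 6.45
eef_pos: [613.8, 129.3, 66.1]
tcp_rot: [-2.651, -0.002, -0.085]
contact_force: [-7.3, -6.2, 21.4]
opening: 0.676
```

Emit:
apply_moves(
  targets=[
    [[-0.2,0,0,0,0,0,0],[-0.2,0,0,0,0,0,0]],
  ],
)

```text
clock: 6.65
eef_pos: [614.2, 129.2, 66.6]
tcp_rot: [-2.651, -0.003, -0.085]
contact_force: [0.4, 0.1, -1.3]
opening: 0.675
```

Emit:
apply_moves(
  targets=[
    [[0.5,0,0,0,0,0,0],[0.7,0,0,0,0,0,0],[1,0,0,0,0,0,0],[1,0,0,0,0,0,0],[1,0,0,0,0,0,0],[1,0,0,-2,0,0,0],[1,0,0,-5,0,0,0],[1,0,0,-9,0,0,0]],
  ],
)

```text
clock: 7.45
eef_pos: [609.1, 87.1, 145.5]
tcp_rot: [-2.651, -0.0, -0.084]
contact_force: [0.8, 0.2, 0.4]
opening: 1.0
```

Run:
```python
from h import *
print(mv((480,-100,250),down(0)))
f=grab("side");g=grab("scene");w=grab("wrist")
A=cv2.resize(f["pixels"][100:230,240:390],None,fx=2.6,fy=2.6,interpolation=cv2.INTER_CUBIC)
B=cv2.resize(g["pixels"][120:250,290:440],None,fx=2.6,fy=2.6,interpolation=cv2.INTER_CUBIC)
save({"pixels":np.hstack([A,B])},"s5z"); dump(f,"f5");dump(g,"g5");dump(w,"w5")
```

```text
(array([-11.29,  12.49, -18.51]), array([-28.1,  -1.2,  -4.7]))
```

View pics/s5z.png

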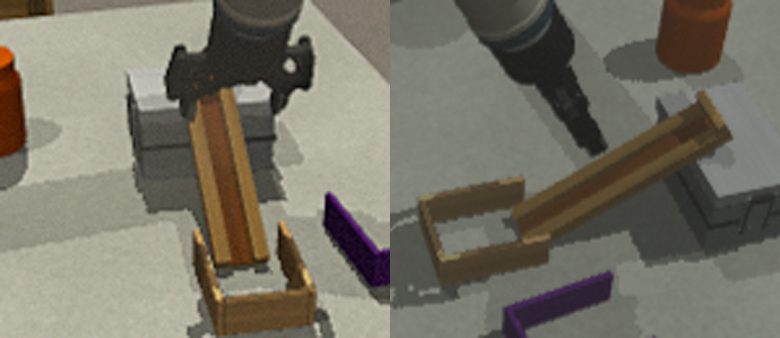

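The board leans on the lunchbox with its foot inside the pen mouth. I'll take a precise top view of the foot against the pen, and the ball, with the wrist camera.

Run:
```python
from h import *
print(mv((570,-70,260),down(-4.8)))
```

```text
(array([ -2.76,   8.76, -17.36]), array([-28.1,  -0.5,  -0. ]))
```

Emit:
apply_moves(
  targets=[
    [[1,0,0,-5,0,0,0],[1,-2.8,8.8,-17.4,-28.1,-0.5,0],[1,-2.8,8.8,-17.4,-28.1,-0.5,0],[1,-2.8,8.8,-17.4,-28.1,-0.5,0],[1,-2.8,8.8,-17.4,-28.1,-0.5,0],[1,-2.8,8.8,-17.4,-28.1,-0.5,0],[1,-2.8,8.8,-17.4,-28.1,-0.5,0],[1,-2.8,8.8,-17.4,-28.1,-0.5,0]],
  ],
)

```text
clock: 8.4
eef_pos: [569.0, -69.9, 258.7]
tcp_rot: [-3.14, 0.003, -0.084]
contact_force: [0.4, -0.4, -0.3]
opening: 1.003
```

Run:
```python
from h import *
w=grab("wrist"); dump(w,"w6"); print((-w["R"].T@w["t"]).round(),r.sense()["eef_pos"].round(1))
save({"pixels":w["pixels"]},"w6"); print([pix(w,x).round().tolist() for x in [(604,22,14),(425,-195,24)]])
```

```text
[574.   3. 400.] [569.1 -70.1 258.8]
[[343.0, 78.0], [212.0, 273.0]]
```

View pics/w6.png

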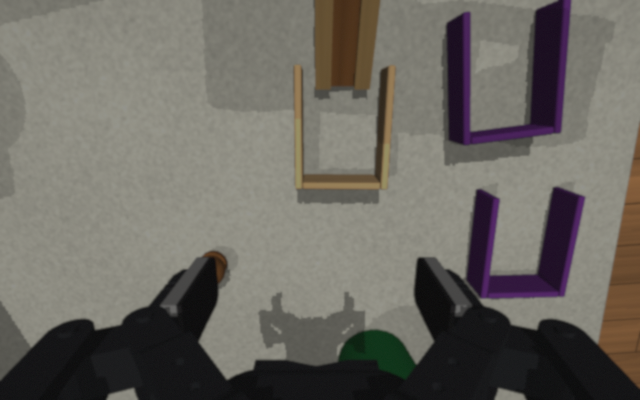

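The top view shows the foot edge (316..366, 89) between the pen tips (298,67) and (391,67), with the back wall at row 185. The ball is partly hidden at (214,265).

Run:
```python
from h import *
w=load("w6"); im=w["pixels"]; hsv=cv2.cvtColor(im,cv2.COLOR_RGB2HSV)
m=((hsv[...,0]>5)&(hsv[...,0]<28)&(hsv[...,1]>90))
for v in (40,60,80,86,100,150): print(v,np.where(m[v,280:410])[0][[0,-1]]+280, np.flatnonzero(np.diff(m[v,280:410].astype(int)))+280)
def A(uv,z): return onz(w,uv,z)
tl,tr,bl,br=A((298,67),45),A((391,67),45),A((299,185),45),A((385,185),45)
fl,fr=A((315.5,89),14),A((366,89),14)
M=(tl+tr)/2;Bk=(bl+br)/2; yaw=np.degrees(np.arctan2(*(tr-tl)[[1,0]])); F=(fl+fr)/2
print(M,Bk,"len",np.linalg.norm(M-Bk),"w",np.linalg.norm(tr-tl),np.linalg.norm(br-bl),"yaw",yaw,"foot",F,fr-fl,"x off",(F-M)@px,"y",(F-M)@py)
print(A((214,265),24))
b=load("side0"); a=load("scene0")
for n,f,(x0,x1,y0,y1) in [("side",b,(265,305,240,285)),("scene",a,(245,272,170,196))]:
    h=cv2.cvtColor(f["pixels"],cv2.COLOR_RGB2HSV)[y0:y1,x0:x1]; mm=((h[...,1]>110)&((h[...,0]<22)|(h[...,0]>170))).astype(np.uint8)
    c=max(cv2.findContours(mm,0,1)[0],key=cv2.contourArea); (u,v),rad=cv2.minEnclosingCircle(c); x,y,ww,hh=cv2.boundingRect(c)
    print(n,u+x0,v+y0,rad,(x,y,ww,hh),onz(f,(u+x0,v+y0),24).round(1))
```

```text
40 [315 374] [314 374]
60 [316 371] [315 371]
80 [295 393] [294 301 315 369 381 393]
86 [295 393] [294 301 315 331 353 368 380 393]
100 [295 392] [294 301 379 392]
150 [299 385] [298 302 376 385]
[603.86304289  30.25180088  45.        ] [593.95735272 -89.60641781  45.        ] len 120.26685030879017 w 91.9037518809428 93.87602532442364 yaw -4.853972774111275 foot [601.04897423  10.52835767  14.        ] [55.03793159 -4.66506035  0.        ] x off -1.1533672283214287 y -19.88994870657358
[ 429.89619368 -184.35586159   24.        ]
side 286.5 260.25 10.359274864196777 (13, 10, 16, 21) [ 424.6 -199.4   24. ]
scene 257.9029846191406 180.57462692260742 5.292665958404541 (8, 6, 11, 10) [ 418.2 -189.4   24. ]
```

The foot is centred to about 1 mm and about 13 mm inside the mouth (y ≈ 47 mm), so the ramp is good. Now to the ball.

Run:
```python
from h import *
print(mv((423,-190,120),down(-4.8)))
```

```text
(array([-13.51,  13.19,  13.9 ]), array([-0.1,  0.2, -0. ]))
```

Emit:
apply_moves(
  targets=[
    [[1,-13.5,13.2,13.9,0,0,0],[1,-13.5,13.2,13.9,0,0,0],[1,-13.5,13.2,13.9,0,0,0],[1,-13.5,13.2,13.9,0,0,0],[1,-13.5,13.2,13.9,0,0,0],[1,-13.5,13.2,13.9,0,0,0],[1,-13.5,13.2,13.9,0,0,0]],
  ],
)

```text
clock: 9.15
eef_pos: [422.7, -190.3, 119.5]
tcp_rot: [-3.14, 0.004, -0.086]
contact_force: [1.3, -0.7, 0.8]
opening: 1.001
```

Run:
```python
from h import *
w=grab("wrist"); dump(w,"w7"); save(w,"w7"); s=r.sense(); print(s["eef_pos"].round(1),pix(w,(424,-193,24)))
h=cv2.cvtColor(w["pixels"],cv2.COLOR_RGB2HSV); mm=((h[...,1]>110)&((h[...,0]<25)|(h[...,0]>170))).astype(np.uint8)
for c in cv2.findContours(mm,0,1)[0]:
    if cv2.contourArea(c)>300: print(cv2.minEnclosingCircle(c),cv2.boundingRect(c))
```

```text
[ 423.8 -190.2  120.1] [320.37950835 204.98713786]
((316.8571472167969, 202.5), 26.994522094726562) (292, 176, 51, 54)
((578.1967163085938, 24.0), 61.204994201660156) (517, 16, 123, 20)
```

View pics/w7.png

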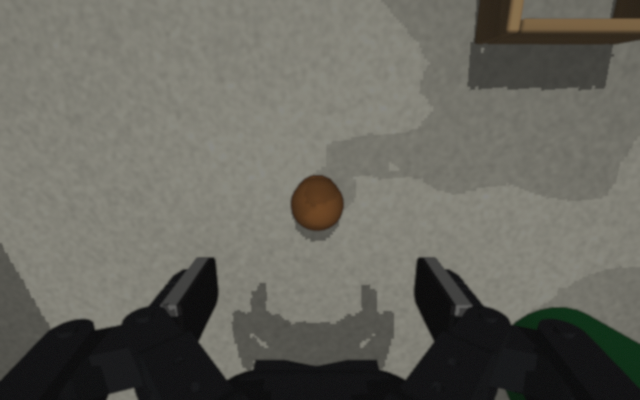

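The ball is at (317,202), radius 27 px.

Run:
```python
from h import *
w=load("w7"); b=onz(w,(317.2,202.8),24); print(b); print(mv((b[0],b[1],16),down(-4.8)))
```

```text
[ 421.79471734 -191.10475152   24.        ]
(array([-0.16,  0.12, 10.41]), array([-0.1,  0.1, -0.1]))
```

Emit:
apply_moves(
  targets=[
    [[1,-0.2,0.1,5,0,0,0],[1,-0.2,0.1,9,0,0,0],[1,-0.2,0.1,10.4,0,0,0],[0.5,-0.2,0.1,10.4,0,0,0],[0.2,-0.2,0.1,10.4,0,0,0],[-0.1,-0.2,0.1,10.4,0,0,0],[-0.4,-0.2,0.1,10.4,0,0,0],[-0.4,-0.2,0.1,10.4,0,0,0]],
  ],
  newtons=25,
)

```text
clock: 10.0
eef_pos: [422.9, -191.3, 17.4]
tcp_rot: [-3.141, -0.001, -0.085]
contact_force: [1.9, 2.8, 5.6]
opening: 0.448
```

Run:
```python
from h import *
w=grab("wrist"); s=r.sense(); print(s["eef_pos"].round(1),s["opening"],s["contact_force"])
h=cv2.cvtColor(w["pixels"],cv2.COLOR_RGB2HSV); mm=((h[...,1]>110)&((h[...,0]<25)|(h[...,0]>170))).astype(np.uint8)
for c in cv2.findContours(mm,0,1)[0]:
    if cv2.contourArea(c)>300: print(cv2.minEnclosingCircle(c),cv2.boundingRect(c))
print(pix(w,s["eef_pos"]+np.array([0,0,8])))
```

```text
[ 422.9 -191.4   17.3] 0.44880579469505577 [1.74699936 2.1861491  7.82681459]
((315.6842041015625, 265.7368469238281), 48.455841064453125) (272, 218, 89, 97)
[319.24681795 270.18871483]
```

Emit:
apply_moves(
  targets=[
    [[-0.4,0,0,-3,0,0,0],[-0.4,0,0,-8,0,0,0],[-0.4,0,0,-13,0,0,0],[-0.4,0,0,-18,0,0,0],[-0.4,0,0,-23,0,0,0],[-0.4,0,0,-23,0,0,0]],
  ],
)

```text
clock: 10.65
eef_pos: [425.8, -192.9, 254.4]
tcp_rot: [3.138, -0.012, -0.086]
contact_force: [0.8, -0.7, -0.5]
opening: 0.447
```

```bash
cat >> h.py <<'E'
def ballT(up,xb=45,foot=(602.5,18,0),tilt=.489):
    R,bx,bz=tool_for(tilt); return np.array(foot)+(130+xb)*bx+(31-7+up)*bz,R
E
python3 - <<'E'
from h import *
s=r.sense(); print(s["opening"],s["contact_force"]); print(ballT(70)[0],mv(*ballT(70)))
E
```

```text
0.44695332312888075 [ 0.81676705 -0.65765532 -0.5366159 ]
[611.73501108 127.94848916 165.19005582] (array([ 15.68, -33.59,   8.98]), array([28.2, -0.7,  0.1]))
```

Emit:
apply_moves(
  targets=[
    [[-0.4,15.7,-33.6,5,28.2,-0.7,0],[-0.4,15.7,-33.6,5,28.2,-0.7,0],[-0.4,15.7,-33.6,5,28.2,-0.7,0],[-0.4,15.7,-33.6,5,28.2,-0.7,0],[-0.4,15.7,-33.6,5,28.2,-0.7,0],[-0.4,15.7,-33.6,9,28.2,-0.7,0],[-0.4,15.7,-33.6,9,28.2,-0.7,0],[-0.4,15.7,-33.6,9,28.2,-0.7,0]],
  ],
)

```text
clock: 11.45
eef_pos: [612.0, 130.4, 163.4]
tcp_rot: [-2.653, 0.001, -0.082]
contact_force: [0.7, 0.5, 0.2]
opening: 0.449
```

Run:
```python
from h import *
w=grab("wrist"); dump(w,"w8"); save(w,"w8"); s=r.sense(); print(s["opening"],s["eef_pos"].round(1))
im=w["pixels"];h=cv2.cvtColor(im,cv2.COLOR_RGB2HSV); m=((h[...,0]>5)&(h[...,0]<28)&(h[...,1]>90))
for v in range(20,400,20): print(v,(np.flatnonzero(np.diff(m[v].astype(int)))).tolist())
foot=np.array((602.5,18,0));R,bx,bz=tool_for(.489); by=np.cross(bz,bx)
for xb in (20,45,60,90,118): print(xb,[pix(w,foot+(130+xb)*bx+16*bz+y*by).round(1).tolist() for y in (30,13,-13,-30)])
for up in (70,8,0): print(up,mv(*ballT(up)))
save(w,"w8")
```

```text
0.44847936452101 [612.8 133.1 161.8]
20 [96, 603]
40 [113, 609]
60 [118, 615]
80 [27, 112, 282, 283, 284, 321, 329, 364, 620]
100 [66, 78, 272, 366, 626]
120 [273, 365, 631]
140 [274, 364, 637]
160 [273, 365]
180 [273, 364]
200 [274, 363]
220 [275, 362]
240 [276, 361]
260 [271, 359]
280 [271, 360]
300 [279, 358]
320 [280, 357]
340 [280, 356]
360 [282, 347, 348, 350, 352, 353]
380 []
20 [[275.3, 244.7], [299.4, 244.8], [336.3, 244.8], [360.4, 244.9]]
45 [[274.0, 211.2], [298.9, 211.2], [337.0, 211.2], [361.9, 211.3]]
60 [[273.3, 190.0], [298.6, 190.0], [337.4, 190.1], [362.8, 190.1]]
90 [[271.6, 145.1], [298.0, 145.1], [338.3, 145.1], [364.7, 145.2]]
118 [[269.9, 99.8], [297.3, 99.8], [339.2, 99.8], [366.7, 99.8]]
70 (array([-0.06,  0.3 , -0.54]), array([-0. ,  0.2,  0.1]))
8 (array([-0.04,  0.3 ,  5.66]), array([-0. ,  0.2,  0.1]))
0 (array([-0.04,  0.3 ,  6.46]), array([-0. ,  0.2,  0.1]))
```

View pics/w8.png

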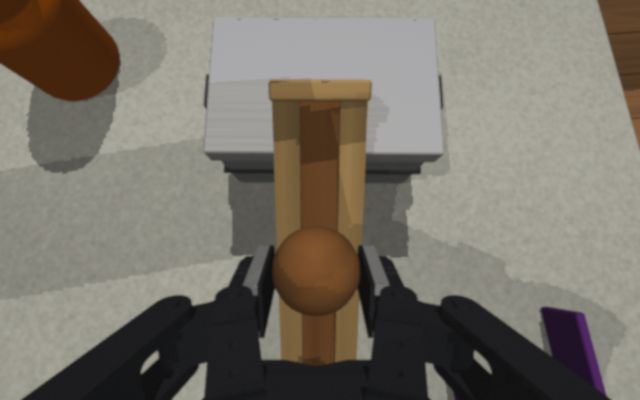

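The board edges (274–363) and block row (~100) agree with prediction to half a pixel, and the ball is held between the pads. Lower it into the groove.

Emit:
apply_moves(
  targets=[
    [[-0.4,0,0.3,3,0,0.2,0.1],[-0.4,0,0.3,5,0,0.2,0.1],[-0.4,0,0.3,5.7,0,0.2,0.1],[-0.4,0,0.3,5.7,0,0.2,0.1],[-0.4,0,0.3,5.7,0,0.2,0.1]],
  ],
)

```text
clock: 12.0
eef_pos: [615.0, 156.8, 110.8]
tcp_rot: [-2.652, -0.0, -0.085]
contact_force: [0.2, 0.3, 0.1]
opening: 0.45
```

Run:
```python
from h import *
s=r.sense(); print(s["opening"],s["contact_force"])
for up in (8,1): print(up,mv(*ballT(up)))
```

```text
0.4496364523165613 [0.22462096 0.3390735  0.0819279 ]
8 (array([-0.08,  0.  ,  0.04]), array([-0., -0., -0.]))
1 (array([-0.08,  0.  ,  0.74]), array([-0., -0., -0.]))
```

Emit:
apply_moves(
  targets=[
    [[-0.4,-0.1,0,0.4,0,0,0],[-0.4,-0.1,0,0.6,0,0,0],[-0.4,-0.1,0,0.7,0,0,0],[-0.4,-0.1,0,0.7,0,0,0],[-0.4,-0.1,0,0.7,0,0,0]],
  ],
)

```text
clock: 12.5
eef_pos: [614.5, 159.9, 105.0]
tcp_rot: [-2.652, -0.001, -0.085]
contact_force: [-1.0, -0.9, 1.5]
opening: 0.446
```

Emit:
apply_moves(
  targets=[
    [[1,0,0,0,0,0,0],[1,0,0,0,0,0,0],[1,0,0,0,0,0,0],[1,0,0,0,0,0,0],[1,0,0,0,0,0,0],[1,0,0,0,0,0,0],[1,0,0,0,0,0,0],[1,0,0,0,0,0,0]],
  ],
)

```text
clock: 13.3
eef_pos: [614.5, 160.0, 104.9]
tcp_rot: [-2.652, -0.001, -0.085]
contact_force: [0.1, 0.3, -0.0]
opening: 1.001
```

Run:
```python
from h import *
f=grab("side");g=grab("scene"); s=r.sense();print(s["opening"],s["contact_force"])
A=cv2.resize(f["pixels"][100:230,240:390],None,fx=2.6,fy=2.6,interpolation=cv2.INTER_CUBIC)
B=cv2.resize(g["pixels"][120:250,290:440],None,fx=2.6,fy=2.6,interpolation=cv2.INTER_CUBIC)
save({"pixels":np.hstack([A,B])},"s9z"); dump(f,"f9");dump(g,"g9")
# change vs after-board-placing pictures, in pen area
for n,a,b in [("side",load("f5"),f),("scene",load("g5"),g)]:
    d=cv2.absdiff(a["pixels"],b["pixels"]).max(2); m=(d>40).astype(np.uint8); k,l,st,c=cv2.connectedComponentsWithStats(m)
    print(n,[(st[i].tolist(),c[i].round(1).tolist(),onz(b,c[i],20).round().tolist()) for i in range(1,k) if st[i,4]>15])
```

```text
1.0019691045463928 [-0.03578878 -0.95168459  0.42443804]
side [([40, 0, 13, 23, 103], [46.1, 10.4], [-703.0, 2806.0, 20.0]), ([113, 0, 6, 15, 19], [115.5, 7.5], [-232.0, 2825.0, 20.0]), ([99, 0, 44, 142, 752], [119.2, 85.0], [-46.0, 1073.0, 20.0]), ([264, 0, 114, 145, 2250], [341.9, 56.6], [1059.0, 1245.0, 20.0]), ([296, 0, 41, 35, 295], [315.1, 17.9], [1175.0, 2174.0, 20.0]), ([249, 6, 5, 10, 26], [250.7, 10.7], [758.0, 2510.0, 20.0]), ([254, 21, 73, 100, 872], [299.4, 69.5], [783.0, 1092.0, 20.0]), ([338, 21, 26, 37, 296], [353.5, 36.9], [1265.0, 1617.0, 20.0]), ([106, 23, 6, 16, 18], [108.7, 31.2], [-199.0, 2078.0, 20.0]), ([103, 40, 4, 13, 16], [104.3, 45.6], [-185.0, 1745.0, 20.0]), ([30, 44, 13, 45, 134], [36.0, 69.8], [-443.0, 1379.0, 20.0]), ([327, 65, 24, 10, 70], [338.5, 67.7], [981.0, 1072.0, 20.0]), ([298, 117, 15, 29, 154], [303.9, 129.2], [635.0, 445.0, 20.0]), ([18, 122, 10, 5, 21], [21.7, 124.2], [-343.0, 738.0, 20.0]), ([29, 122, 51, 69, 493], [57.8, 147.3], [-183.0, 518.0, 20.0]), ([341, 125, 5, 5, 17], [343.0, 127.0], [780.0, 426.0, 20.0]), ([0, 130, 39, 62, 352], 
[... 2288 characters left out ...]
18, 16, 116], [254.7, 182.2], [418.0, -200.0, 20.0]), ([105, 184, 13, 6, 38], [110.7, 186.3], [279.0, -624.0, 20.0]), ([255, 185, 7, 4, 21], [257.6, 186.6], [440.0, -196.0, 20.0]), ([121, 188, 36, 20, 274], [138.0, 197.1], [356.0, -548.0, 20.0]), ([281, 200, 20, 9, 62], [290.0, 203.7], [544.0, -124.0, 20.0]), ([308, 201, 30, 17, 270], [319.9, 209.6], [597.0, -48.0, 20.0]), ([168, 205, 19, 15, 139], [176.6, 212.2], [460.0, -446.0, 20.0]), ([328, 216, 34, 13, 94], [344.9, 223.2], [672.0, 1.0, 20.0]), ([165, 224, 16, 17, 127], [174.2, 232.1], [533.0, -461.0, 20.0]), ([291, 228, 26, 10, 124], [301.7, 233.1], [662.0, -127.0, 20.0]), ([237, 234, 32, 10, 99], [252.5, 240.0], [637.0, -262.0, 20.0])]
```

The viewing budget is spent, so the remaining checks are numeric. Retract along the board normal, then hover over the pen.

Emit:
apply_moves(
  targets=[
    [[1,0,0,-3,0,0,0],[1,0,0,-7,0,0,0],[1,0,0,-12,0,0,0],[1,0,0,-15,0,0,0],[1,0,0,-15,0,0,0]],
  ],
)

```text
clock: 13.9
eef_pos: [610.8, 87.9, 241.8]
tcp_rot: [-2.652, -0.008, -0.087]
contact_force: [1.3, -0.4, -0.1]
opening: 1.002
```

Run:
```python
from h import *
print(mv((570,-70,260),down(-4.8)))
```

```text
(array([-2.68, 13.34, -9.19]), array([-28. ,  -0.5,  -0. ]))
```

Emit:
apply_moves(
  targets=[
    [[1,-2.7,13.3,-9.2,-28,-0.5,0],[1,-2.7,13.3,-9.2,-28,-0.5,0],[1,-2.7,13.3,-9.2,-28,-0.5,0],[1,-2.7,13.3,-9.2,-28,-0.5,0],[1,-2.7,13.3,-9.2,-28,-0.5,0],[1,-2.7,13.3,-9.2,-28,-0.5,0],[1,-2.7,13.3,-9.2,-28,-0.5,0],[1,-2.7,13.3,-9.2,-28,-0.5,0]],
  ],
)

```text
clock: 14.7
eef_pos: [569.8, -69.2, 259.6]
tcp_rot: [-3.14, 0.001, -0.084]
contact_force: [-0.5, 0.1, 0.3]
opening: 1.003
```

```bash
cat > chk.py <<'E'
from h import *
M=np.array([603.9,31,0])
w=grab("wrist"); o=load("w6"); 
h=cv2.cvtColor(w["pixels"],cv2.COLOR_RGB2HSV); m=((h[...,0]>5)&(h[...,0]<28)&(h[...,1]>90))
for v in (20,40,60): print(v,np.flatnonzero(np.diff(m[v,250:430].astype(int)))+250,"expect", )
for v in (84,86,88,90,92): print(v,m[v,310:370].sum(),end=" ")
p=w["pixels"][70:186,305:378].astype(int); hh=h[70:186,305:378]
mm=((hh[...,0]<16)&(hh[...,1]>120)).astype(np.uint8); mm[:25]=0
for c in cv2.findContours(mm,0,1)[0]:
    if cv2.contourArea(c)>60:
        (u,v),rad=cv2.minEnclosingCircle(c); X=onz(w,(u+305,v+70),20); d=X-M; print("ball?",u+305,v+70,rad,"pen x,y",d@px,60+d@py)
s=r.sense(); print("clock",s["clock"],s["eef_pos"].round(1))
E
python3 chk.py; sleep 0; python3 chk.py
```

```text
20 [313 375] expect
40 [313 373] expect
60 [314 370] expect
84 54 86 53 88 29 90 0 92 0 ball? 340.1590919494629 160.88636016845703 16.825185775756836 pen x,y 0.6837235739879199 -38.33306767673329
clock 14.75 [569.8 -69.4 259.7]
20 [313 375] expect
40 [313 372] expect
60 [314 370] expect
84 53 86 53 88 29 90 0 92 0 ball? 340.0 160.70967864990234 16.816579818725586 pen x,y 0.5673966239732087 -38.32570691180045
clock 14.8 [569.8 -69.5 259.9]
```

The ball is in the pen near the back wall and the ramp has not moved. I'll let it settle for 0.8 s and check once more.

Emit:
apply_moves(
  targets=[
    [[1,0,0,0,0,0,0],[1,0,0,0,0,0,0],[1,0,0,0,0,0,0],[1,0,0,0,0,0,0],[1,0,0,0,0,0,0],[1,0,0,0,0,0,0],[1,0,0,0,0,0,0],[1,0,0,0,0,0,0]],
  ],
)

```text
clock: 15.6
eef_pos: [569.8, -69.5, 259.9]
tcp_rot: [-3.14, 0.001, -0.084]
contact_force: [-0.3, 0.4, -0.1]
opening: 1.004
```

```bash
python3 chk.py && python3 -c "
from rig import r
print(r.sign_off())"
```

```text
20 [313 375] expect
40 [313 372] expect
60 [313 370] expect
84 53 86 49 88 29 90 0 92 0 ball? 340.1776313781738 160.67105102539062 16.770458221435547 pen x,y 0.8549302930973326 -38.45674173682704
clock 15.65 [569.8 -69.4 259.9]
the job is handed in; nothing more can be done
None
```

The ramp is built, the ball rolled down it and came to rest in the pen, and I handed the job in at about 15.7 s; `sign_off` reports no verdict.

- **Ramp:** I set the grooved board on the lunchbox's top edge at about 28° and released it. Its foot is about 1 mm off the pen's centre line and about 13 mm inside the mouth. The last wrist pictures show it within 1–2 px of where it was before the ball rolled.
- **Ball:** I lowered it into the groove about 45 mm above the board's middle and opened the fingers; the arm did nothing else while it rolled. At the end it lay at pen x ≈ 1 mm, y ≈ −38 mm, and had not moved over the last 0.9 s.
- **Not seen directly:** I did not watch the ball rolling. The 12-picture viewing limit was reached, so the picture I tried to view after the release was refused and the last checks are numeric. I did not measure the jar, bucket or car again at the end; the arm kept clear of them throughout.
- **Disagreement:** The first pen estimate was off by about 3–4 mm in x between the wrist and the fixed cameras. I shifted the board 4 mm before setting it down, and the later top view confirmed it.

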